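# Lock up the slant-front display case

### The job

Lock up the jewellery display case: lower its half-open lid gently until it is fully shut, then swing the hinged hasp down over the swivel staple until the strap lies flat on the case's slanted front, and then turn the staple's bar a full quarter turn so that it stands crosswise over the strap. Press only on wood and metal, lightly, never on the glass, and leave the things lying around where they are.

Things in the scene. Friction and masses are not known exactly. Their poses are not given: they have to be found in the camera images.
- case: Slant-front wooden case, 340 mm wide (y), 290 deep (x), 112 high, fixed. Origin: centre of underside; x front to back, z up; front turned to the robot's left. In this frame its flat front slopes at 38 degrees to the bench from (x -145, z 26) up and back to the lid's front top edge (x -35, z 112 mm). Hasp and staple are at y = 0 on the front's wooden middle, 84 mm wide; fragile glass either side.
- lid: The lid: wooden frame 340 x 180 x 18 mm, hinged along the case's back (axis along y at case x 145, z 94 mm); shut, its top is at z 112, x -35 to 145. Front rail 45 mm deep, others 30; fragile glass inside, 4 mm lower. Origin: middle of the front rail's top (case x -15, y 0, z 112 shut), axes as the case's, shut. Press on the rail 75 to 150 mm either side.
- lid_angle (a joint): Lid angle, rad: 0 shut, grows as it opens upward, to 1.3; starts at 0.35 to 0.75. A stiff hinge: the lid stays where it is left and needs about 1 to 6 N down on its front rail to close; shut, it rests on a felt strip that lets it go to -0.02, then a firm stop.
- hasp (a joint): Angle of the hasp's strap, rad: 0 flat along the slanted front, over the staple, pointing down the slope; grows as it swings up and back to the lid, to 2.3; starts standing up at 1.2 to 1.9. Stiff hinge: stays where it is left, about 1 N at its end moves it; rides on the lid. It can be pressed on to -0.02, a firm stop.
- hasp_hinge (a point): On the hasp's hinge axis (along the case's y), carried by the lid; with the lid shut at case x -38, z 116 mm, 5 mm out from the plane of the slanted front. Axes as the lid's.
- hasp_tab (a point): Middle of the outer face of the strap's solid end tab, 106 mm from the hasp's axis: the place to push. x points along the strap to the axis, z out of the outer face. Steel strap 44 mm wide, 3.5 thick, its outer face 3 mm out from the axis; slot 56 x 16 mm from 34 to 90 mm off the axis, tab from 90 to 128, then a rounded lip 4 mm high, end at 131.
- turn (a joint): Angle of the swivel staple's bar, rad: 0 with its long side along the slope, in line with the strap's slot; 1.57 (a firm stop) crosswise, locking the strap. Grows clockwise as seen looking straight at the slanted front. Starts at 0 to 0.12, stays where it is left; turning needs about 0.06 N m.
- turn_grip (a point): Where to grip the swivel staple's steel bar, 46 mm long, 12 thick: on its turning axis (square to the slanted front), 28 mm out from the wood, 62 mm down the slope from the lid's front top edge. The bar reaches 36 mm out from the wood; the strap, lying flat, 8 mm. z points out along the axis, x along the bar's long side.
- hammer: Bystander: hammer with wooden handle, 260 mm long, lying in front of the case; origin at its middle.
- pliers: Bystander: pliers with black grips, 160 mm long, lying at the left of the bench; origin near the middle.
- jar: Bystander: glass jar with a metal cap, 68 mm across, 85 mm high, standing beside the case (its +y side); origin under its centre.
- spool: Bystander: copper wire spool, 64 mm across, 62 mm high, standing beside the case (its -y side); origin under its centre.
- mug: Bystander: white mug, 80 mm across, 90 mm high, at the right of the bench; origin under its centre.
- pad: Bystander: black display pad 150 x 110 x 8 mm with brass pieces, at the left of the bench; origin under its centre.

How it is judged (in metres and radians):
On the way, in this order (a step that is already met when the one before it is completed fails the run):
1. the lid is fully shut (within 0.03 rad), the hasp still off (value of joint lid_angle below 0.03 rad and value of joint hasp above 0.3 rad), for 0.2 s.
2. with the lid shut, the hasp's strap lies flat over the staple (within 0.06 rad), the bar still in line with the slot (under 0.35 rad) (value of joint lid_angle below 0.03 rad and value of joint hasp below 0.06 rad and value of joint turn below 0.35 rad), for 0.2 s.
At the end, for the whole second after the job is handed in: The lid is shut (within 0.03 rad), the hasp's strap lies flat on the slanted front over the staple (within 0.06 rad, about 7 mm at its end), and the staple's bar is turned crosswise (at least 1.35 of 1.57 rad) (value of joint lid_angle below 0.03 rad and value of joint hasp below 0.06 rad and value of joint turn above 1.35 rad); the robot touches nothing.
It fails at once if the lid is slammed: closing faster than 1.5 rad/s (0.27 m/s at its front edge) (velocity of joint lid_angle below -1.5 rad/s).
It fails at once if glass is pressed with more than 5 N (contact force between any of lid_pane, left_pane, right_pane and anything else above 5 N).
It fails at once if the lid, with its hasp, is pressed with more than 40 N (contact force between lid and anything else above 40 N).
It fails at once if the bar is turned by more than 0.6 rad while the hasp is not down over it (0.15 rad) (value of joint turn above 0.6 rad and value of joint hasp above 0.15 rad).
It fails at once if a bystander is moved by more than 30 mm (distance of any of hammer, pliers, jar, spool, mug, pad from where it was at the start of the episode above 0.03 m).
It also fails if it takes over 67 s, if anything falls off the work surface, if the arm or the gripper's body presses on something with over 40 N, if the wrist force passes 120 N, or if a joint passes its speed limit or range.

### The arm

A 6-joint arm with a two-finger parallel gripper is mounted at the origin on the work surface. World frame = base frame: x ahead of the robot, y to its left, z up, the work surface at z = 0. Lengths are in mm, angles in rad, forces in N, time in s.
With the tool pointing down it reaches from about 150 to 775 mm from the base axis. Payload 6.1 kg.
Tool frame: the origin (TCP) lies at the very end of the fingers, on their centre line; the grasp point (between the pads) lies 19 mm behind it; z points along the fingers, y is the line along which they close (so a half turn about z gives the same grasp; the last joint's range is limited). The gripper opens to 85 mm and grips with 20 to 120 N. Pads are 22 mm wide; open, the fingers measure 114 mm over their backs; the gripper's body (76 mm by 85 mm) begins 54 mm behind the grasp point. The pads swing forward as they close: fully open they stand 13 mm farther back than shut.
Start: joints at [1.146, 0.126, -0.04, 1.405, 0, 1.571], TCP at [216.364, 478.325, 231.295] pointing down, gripper open.
Joint ranges: [-2.72, 2.72], [-0.95, 1.95], [-1.27, 1.35], [-1.78, 2.02], [-1.46, 1.47], [-3.14, 3.14]. Speed limits (rad/s): [2.39, 2.39, 3.01, 3.14, 3.14, 3.14].

### API

Orientations are given as a 3x3 rotation matrix whose columns are the frame's x, y, z axes.
In Python, from plant import arm, imaging gives the robot as it stands.
- The arm moves only by the tool step_arm, never from a script. Its arguments are lists of equal length, an entry for each row: "hand": the finger opening in cm, from 0 to 8.54; "xyz": the shift along the tool's x, y, z in cm, a list of three; "turn": the turn, a rotation vector about the tool's x, y, z in rad, a list of three. In form: {"hand": [hand, ...], "xyz": [[dx, dy, dz], ...], "turn": [[rx, ry, rz], ...]}. A call has 1 to 12 rows; each row shifts and turns the commanded pose from where the row before left it, along the tool's axes as they then stand; what a row does not reach is not made up. A row lasts 1/8 s, in which the tool goes at most 62.5 mm and 10.7 degrees, less where a joint would pass 70% of its speed; a pose out of reach is approached as far as the arm can. A call is refused whole if a number of a shift passes 6.25 or a number of a turn 0.188, either way. A call with a gripper value outside its range is refused whole. The fingers move at their own pace and stop on an object; "grip_force" is the grip in N (left out, the last holds). Time passes only in rows, so rows that do not move let the fingers close. It gives the time, the measured TCP pose, the force, the opening and the grip force at its end, in the units of the state.
- arm.read_state(): the state, without advancing time (a new reading comes with each control period).
- imaging.read_camera(name): name is "scene" or "top" or "wrist"; returns the picture (400x640x3 uint8, blue, green, red); there is no depth.
- imaging.calibration(name): a dict with "camera_matrix" (3x3 intrinsics, pixels), "R" (3x3) and "t" (3): a world point X has camera coordinates R X + t. Camera axes: x right, y down, z forward; pixel columns grow to the right and rows downward; lengths in mm; the calibration is good to about 2 mm. A picture is of the moment at which its call begins: read the wrist's pose just before it. calibration takes no time and is no camera call; for the wrist camera it gives the pose at the moment of the call.
- arm.job_done(): hands the job in; it is judged then, once.
The state is a dict: "time": time; "qpos": joint angles; "qvel": joint speeds; "effort": joint torques, N m; "tool_pos": TCP position; "orientation": TCP orientation; "wrist_force": force on the tool from outside, world axes, zero at the start; "ft_torque": the same for the moment, N m; "finger_gap": finger opening in mm; "finger_force": force on a finger pad.
Only numpy, scipy, OpenCV 4.12 (cv2) and the standard library are available. Lean on these libraries where they do the work, as an engineer would, in place of code of your own. Each camera call takes 0.05 s, during which the arm holds its last target. There are 200 camera calls.

## Working session

There is one attempt and no reset: what is moved stays moved. The work goes in short steps, Python scripts to look and compute and a tool call to move; the robot and the scene stay as the last step left them, time stands still between calls to the robot, and variables do not carry over. Pictures are saved under pics/ and viewed, at most 12 in all, crops included, and the job is handed in when it is done.

Besides the shell and the picture viewer there is one more tool, called after "Call:" by a JSON object that holds its "fn" and its "kwargs", one argument or row to a line. step_arm: Moves the arm, as the interface text tells. Its arguments: {"type":"object","properties":{"hand":{"type":"array"},"xyz":{"type":"array"},"turn":{"type":"array"},"grip_force":{"type":"number"}},"required":["hand","xyz","turn"]}

```bash
ls; mkdir -p pics; python3 - <<'E'
from plant import arm, imaging
import cv2,numpy as np
for n in ("scene","top"):
    cv2.imwrite(f"pics/{n}0.png",imaging.read_camera(n))
    c=imaging.calibration(n); print(n,np.round(c["camera_matrix"],1).tolist(),np.round(c["R"],4).tolist(),np.round(c["t"],1).tolist())
s=arm.read_state(); print(s)
E
```

```text
pics
scene [[484.9, 0.0, 321.0], [0.0, 484.9, 201.1], [0.0, 0.0, 1.0]] [[-0.8594, 0.5113, 0.0009], [0.3902, 0.6571, -0.6449], [-0.3304, -0.5539, -0.7642]] [469.6, -180.1, 2012.9]
top [[489.1, 0.0, 321.0], [0.0, 489.1, 190.5], [0.0, 0.0, 1.0]] [[-0.0067, -1.0, 0.0006], [-0.979, 0.0064, -0.2038], [0.2038, -0.002, -0.979]] [19.5, 569.6, 1645.9]
{'time': 0.1, 'qpos': array([ 1.14601121e+00,  1.26357028e-01, -4.05016522e-02,  1.40539330e+00,
       -1.85465447e-05,  1.57077244e+00]), 'qvel': array([-0.00025617, -0.00259616,  0.0001442 , -0.00012669,  0.00104658,
       -0.00022672]), 'effort': array([ 6.49053163e-04, -4.36905348e+01,  3.53605092e+01,  1.37943853e-02,
        3.27223859e-05, -3.89262297e-06]), 'tool_pos': array([216.22208148, 478.01118439, 230.58919624]), 'orientation': array([[-9.11137167e-01,  4.12102806e-01, -5.83011703e-04],
       [ 4.12103218e-01,  9.11136191e-01, -1.33392640e-03],
       [-1.85117525e-05, -1.45565092e-03, -9.99998940e-01]]), 'wrist_force': array([-0.29612804,  0.17105579,  0.11726082]), 'ft_torque': array([-0.05224965, -0.04151577, -0.01221284]), 'finger_force': 0.0, 'finger_gap': 85.39842269629038}
```

View pics/scene0.png

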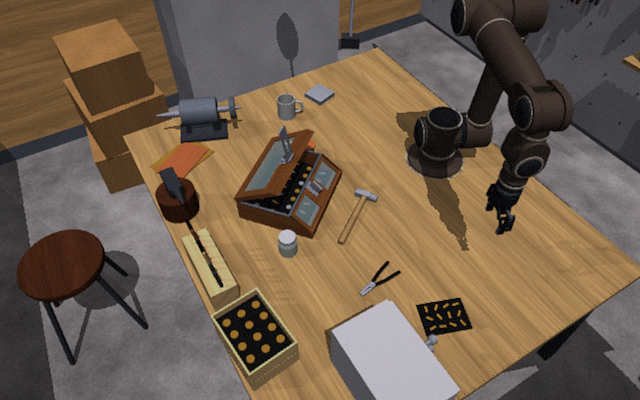

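View pics/top0.png

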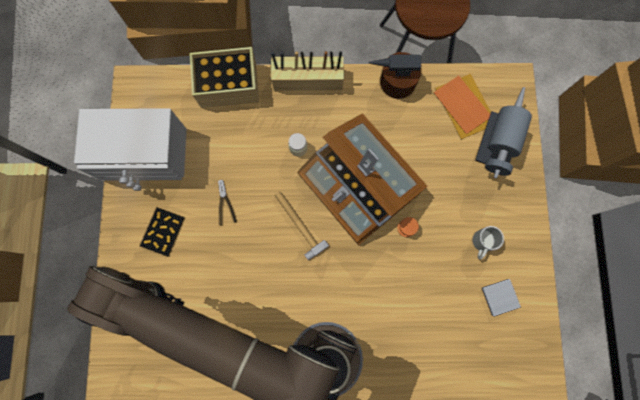

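The case sits near top (300–425, 115–243), its front turned toward the hammer, and the lid is half open. The scene view has it at (237–342, 128–235). I'll enlarge both crops to read its corners.

```bash
python3 - <<'E'
import cv2
a=cv2.imread("pics/top0.png")[105:250,285:440]; cv2.imwrite("pics/topc.png",cv2.resize(a,None,fx=4,fy=4,interpolation=cv2.INTER_CUBIC))
a=cv2.imread("pics/scene0.png")[120:240,228:358]; cv2.imwrite("pics/scenec.png",cv2.resize(a,None,fx=5,fy=5,interpolation=cv2.INTER_CUBIC))
E
```

```text
(no output)
```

View pics/topc.png

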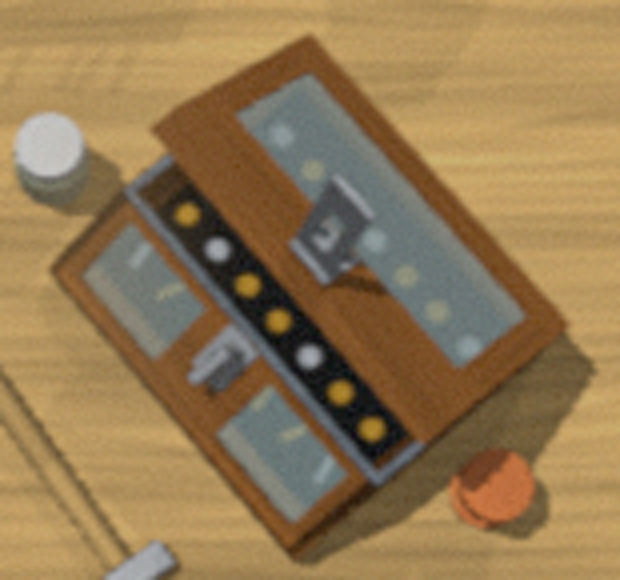

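View pics/scenec.png

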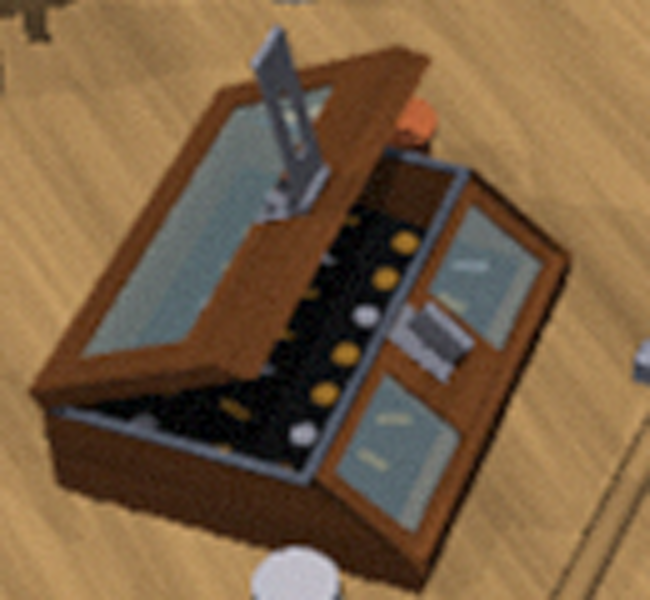

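The topc crop shows the rim corners at (125,190) and (378,485), the lid corners at (152,130), (310,37), (567,325) and (425,440), and the hasp standing at (290–375, 180–283). In scenec the hasp tip is at (268,45) and the staple at (432,340). I'll fit the case pose and both joint angles to these.

```bash
cat > H.py <<'E'
import numpy as np, cv2
from plant import arm, imaging
from scipy.optimize import least_squares
c38,s38=np.cos(np.radians(38)),np.sin(np.radians(38))
D=np.array([-c38,0,-s38]); N=np.array([-s38,0,c38]); HG=np.array([-38,0,116.])
AX=np.array([145,0,94.])
def lidp(p,a):
    p=np.asarray(p,float)-AX; c,s=np.cos(a),np.sin(a)
    return AX+np.array([p[0]*c+p[2]*s,p[1],-p[0]*s+p[2]*c])
def haspp(r,y,o,h,a): # r along strap, o outward
    return lidp(HG+r*(D*np.cos(h)+N*np.sin(h))+o*(N*np.cos(h)-D*np.sin(h))+[0,y,0],a)
def W(p,P):
    c,s=np.cos(P[2]),np.sin(P[2]); return np.array([P[0]+c*p[0]-s*p[1],P[1]+s*p[0]+c*p[1],p[2]])
def proj(cal,X):
    q=np.array(cal["R"])@X+np.array(cal["t"]).ravel(); q=np.array(cal["camera_matrix"])@q; return q[:2]/q[2]
E
cat > fit.py <<'E'
from H import *
T=lambda x,y:("top",285+(x+.5)/4-.5,105+(y+.5)/4-.5)
S=lambda x,y:("scene",228+(x+.5)/5-.5,120+(y+.5)/5-.5)
C=lambda *p:(lambda a,h:np.array(p,float))
L=lambda *p:(lambda a,h:lidp(p,a))
K=lambda r,y,o:(lambda a,h:haspp(r,y,o,h,a))
stap=np.array([-35,0,112.])+62*D+36*N
obs=[(T(125,190),C(-58,170,94)),(T(378,485),C(-58,-170,94)),(T(52,268),C(-145,170,26)),(T(293,545),C(-145,-170,26)),
(S(467,172),C(-58,-170,94)),(S(308,482),C(-58,170,94)),(S(570,258),C(-145,-170,26)),(S(422,568),C(-145,170,26)),
(T(152,130),L(-35,170,112)),(T(310,37),L(145,170,112)),(T(567,325),L(145,-170,112)),(T(425,440),L(-35,-170,112)),
(S(35,395),L(145,170,112)),(S(428,62),L(-35,-170,112)),(S(220,92),L(145,-170,112)),
(T(335,178),K(131,22,3)),(T(375,212),K(131,-22,3)),(S(255,65),K(131,22,3)),(S(280,28),K(131,-22,3))]
cal={n:imaging.calibration(n) for n in("top","scene")}
f=lambda P:np.concatenate([proj(cal[o[0]],W(g(P[3],P[4]),P))-o[1:] for o,g in obs])
r=least_squares(f,[550,-100,-.8,.5,1.5],loss="soft_l1",x_scale=[10,10,.1,.1,.1])
print(r.x); print(np.round(f(r.x).reshape(-1,2),1).tolist())
for n in cal: print(n,proj(cal[n],W(stap,r.x)))
np.save("P.npy",r.x)
E
python3 fit.py
```

```text
[ 6.04406374e+02 -1.16827231e+02 -8.85181137e-01  4.35700492e-01
  2.10438219e+00]
[[-0.9, -0.2], [0.2, 1.1], [-1.2, 0.6], [0.3, 4.6], [0.8, -1.1], [-0.6, 1.1], [0.7, -0.7], [0.2, 2.3], [3.1, -1.9], [-0.7, -0.3], [0.5, 1.0], [3.1, -0.9], [-1.1, -0.3], [-3.1, 0.3], [0.4, -0.7], [-0.1, 0.5], [-0.5, 2.9], [-0.9, 4.1], [-0.8, 3.3]]
top [335.94463107 197.21366853]
scene [318.30639529 184.95165145]
```

```bash
sed -i 's/(T(152,130),L(-35,170,112))/(T(152,130),L(-58,170,94))/; s/(T(425,440),L(-35,-170,112))/(T(425,440),L(-58,-170,94))/; s/(S(428,62),L(-35,-170,112))/(S(428,62),L(-58,-170,94)),(S(400,46),L(-35,-170,112)),(S(245,378),L(-58,170,94))/; s/^import.*//' fit.py; python3 fit.py
```

```text
[ 6.06275631e+02 -1.17747566e+02 -8.85400150e-01  5.42571026e-01
  1.86836896e+00]
[[-0.7, -0.7], [0.5, 0.5], [-0.9, 0.1], [0.5, 4.0], [0.3, -1.1], [-1.2, 1.1], [0.2, -0.7], [-0.4, 2.3], [-0.9, -0.2], [-0.1, -1.0], [1.1, 0.2], [-0.4, 1.6], [-2.1, -0.2], [0.8, -1.0], [-0.8, -0.3], [1.7, 0.1], [-0.4, -0.6], [-0.4, -1.1], [-0.7, 1.5], [-0.6, -0.1], [-0.4, -0.9]]
top [336.2049037  196.66466889]
scene [317.73707582 184.98913417]
```

The fit now holds: residuals are about 1 px (one misread corner aside), and both angles fall inside their stated ranges (lid 0.54, hasp 1.87). Next I'll plan the approach to the lid's front rail at case y −110.

```bash
cat >> H.py <<'E'
from scipy.spatial.transform import Rotation as Ro
P=np.load("P.npy")
def Rz(v): # case vector -> world
    c,s=np.cos(P[2]),np.sin(P[2]); return np.array([[c,-s,0],[s,c,0],[0,0,1]])@np.asarray(v,float)
Z=np.array([0,0,1.])
def frame(zc,yc): # tool orientation from tool z, y in case axes
    z=Rz(zc); y=Rz(yc); return np.column_stack([np.cross(y,z),y,z])
DOWN=frame([0,0,-1],[0,1,0]); SLOPE=frame(-N,[0,1,0])
def to(pt,R=None):
    "pt in case frame; print turn, and shift in cm in present and target tool axes"
    s=arm.read_state(); R0=s["orientation"]; d=(W(np.asarray(pt,float),P)-s["tool_pos"])/10
    print("now case",np.round(Rz0(s["tool_pos"]),1),"F",np.round(s["wrist_force"],1),"t",round(s["time"],2),"q",np.round(s["qpos"],2))
    print("target world",np.round(W(np.asarray(pt,float),P)),"shift now-axes",np.round(R0.T@d,2))
    if R is not None: print("turn",np.round(Ro.from_matrix(R0.T@R).as_rotvec(),3),"shift target-axes",np.round(R.T@d,2))
def Rz0(X):
    c,s=np.cos(P[2]),np.sin(P[2]); x,y=X[0]-P[0],X[1]-P[1]; return np.array([c*x+s*y,-s*x+c*y,X[2]])
E
python3 - <<'E'
from H import *
to([5,-110,300],DOWN)
print(haspp(131,0,3,P[4],P[3]),haspp(131,0,3,P[4],0),lidp([-17,-110,112],P[3]))
E
```

```text
now case [-708.1   75.1  230.6] F [-0.3  0.2  0.1] t 0.1 q [ 1.15  0.13 -0.04  1.41 -0.    1.57]
target world [ 524. -191.  300.] shift now-axes [-55.65 -48.29  -6.87]
turn [-0.001  0.     0.461] shift target-axes [-71.31 -18.51  -6.94]
[ 25.64998511   0.         335.75776244] [-82.03851979   0.         239.4123526 ] [  15.55990415 -110.          193.06190785]
```

Call:
{"fn": "step_arm", "kwargs": {
  "hand": [0, 0, 0, 0, 0, 0, 0, 0, 0, 0, 0, 0],
  "xyz": [
    [-4.4, -3.8, -1.5],
    [-4.4, -3.8, -1.5],
    [-4.4, -3.8, -1.5],
    [-4.4, -3.8, -1.5],
    [-4.4, -3.8, -1],
    [-4.4, -3.8, 0],
    [-4.4, -3.8, 0],
    [-4.4, -3.8, 0],
    [-4.4, -3.8, 0],
    [-4.4, -3.8, 0],
    [-4.4, -3.8, 0],
    [-4.4, -3.8, 0]
  ],
  "turn": [
    [0, 0, 0],
    [0, 0, 0],
    [0, 0, 0],
    [0, 0, 0],
    [0, 0, 0],
    [0, 0, 0],
    [0, 0, 0],
    [0, 0, 0],
    [0, 0, 0],
    [0, 0, 0],
    [0, 0, 0],
    [0, 0, 0]
  ]
}}

```text
time: 1.6
tool_pos: [509.9, -156.7, 301.0]
orientation: [[-0.911, 0.413, -0.0], [0.413, 0.911, 0.0], [0.0, 0.0, -1.0]]
wrist_force: [1.2, 0.7, -0.0]
finger_gap: 0.2
finger_force: 0.0
```

```bash
python3 - <<'E'
from H import *
to([10,-110,250],DOWN)
E
```

```text
now case [-30.9 -99.3 301. ] F [ 1.2  0.7 -0. ] t 1.6 q [-0.3   0.15  0.15  1.56  0.    0.13]
target world [ 527. -195.  250.] shift now-axes [-3.19 -2.78  5.1 ]
turn [ 0.   -0.    0.46] shift target-axes [-4.09 -1.07  5.1 ]
```

Call:
{"fn": "step_arm", "kwargs": {
  "hand": [0, 0, 0, 0, 0, 0, 0],
  "xyz": [
    [0, 0, 0],
    [0, 0, 0],
    [0, 0, 0],
    [-4.2, -1.1, 2],
    [0, 0, 4],
    [0, 0, 2.5],
    [0, 0, 0]
  ],
  "turn": [
    [0, 0, 0.153],
    [0, 0, 0.153],
    [0, 0, 0.154],
    [0, 0, 0],
    [0, 0, 0],
    [0, 0, 0],
    [0, 0, 0]
  ]
}}

```text
time: 2.48
tool_pos: [526.3, -193.8, 213.9]
orientation: [[-0.633, 0.774, -0.005], [0.774, 0.633, 0.002], [0.004, -0.003, -1.0]]
wrist_force: [0.0, -0.2, 0.6]
finger_gap: 0.2
finger_force: 0.0
```

```bash
python3 - <<'E'
from H import *
to([10,-110,210],DOWN)
cv2.imwrite("pics/s1.png",cv2.resize(imaging.read_camera("scene")[110:240,220:380],None,fx=4.5,fy=4.5,interpolation=cv2.INTER_CUBIC))
E
```

```text
now case [   8.3 -110.1  213.9] F [ 0.  -0.2  0.6] t 2.48 q [-0.35  0.2   0.01  1.39 -0.    0.53]
target world [ 527. -195.  210.] shift now-axes [-0.17  0.01  0.39]
turn [-0.003 -0.004  0.   ] shift target-axes [-0.17  0.01  0.39]
```

View pics/s1.png

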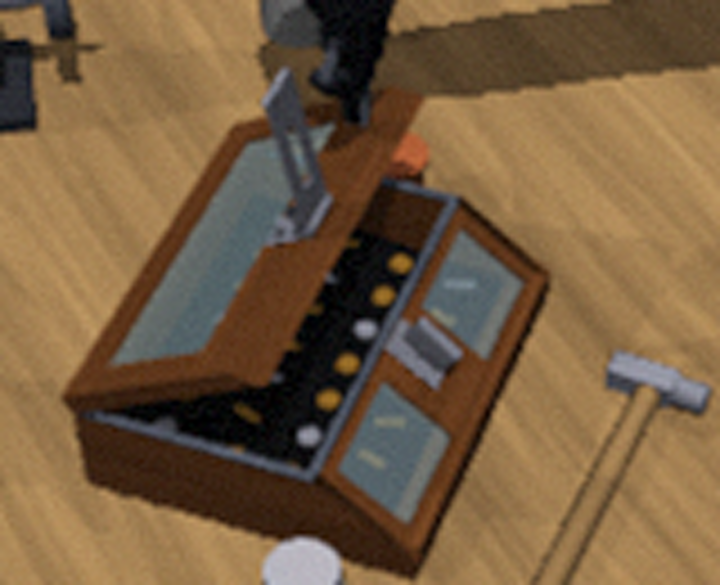

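Closed fingertip at (358,120), just over the lid's right front rail and clear of the glass and hasp. Lowering slowly.

Call:
{"fn": "step_arm", "kwargs": {
  "hand": [0, 0, 0, 0, 0],
  "xyz": [
    [-0.7, 0, 0],
    [0, 0, 0.6],
    [0, 0, 0.6],
    [0.2, 0, 0.6],
    [0.2, 0, 0.6]
  ],
  "turn": [
    [0, 0, 0],
    [0, 0, 0],
    [0, 0, 0],
    [0, 0, 0],
    [0, 0, 0]
  ]
}}

```text
time: 3.15
tool_pos: [529.4, -196.4, 192.1]
orientation: [[-0.633, 0.774, 0.0], [0.774, 0.633, -0.0], [-0.0, 0.0, -1.0]]
wrist_force: [0.2, 0.8, 1.8]
finger_gap: 0.0
finger_force: 0.8
```

Call:
{"fn": "step_arm", "kwargs": {
  "hand": [0, 0, 0, 0, 0, 0, 0],
  "xyz": [
    [0.3, 0, 0.8],
    [0.3, 0, 0.8],
    [0.25, 0, 0.8],
    [0.2, 0, 0.8],
    [0.2, 0, 0.8],
    [0.15, 0, 0.8],
    [0.1, 0, 0.8]
  ],
  "turn": [
    [0, 0, 0],
    [0, 0, 0],
    [0, 0, 0],
    [0, 0, 0],
    [0, 0, 0],
    [0, 0, 0],
    [0, 0, 0]
  ]
}}

```text
time: 4.03
tool_pos: [519.9, -184.8, 135.7]
orientation: [[-0.633, 0.774, -0.0], [0.774, 0.633, 0.0], [0.0, -0.0, -1.0]]
wrist_force: [-0.6, -0.2, 1.2]
finger_gap: -0.2
finger_force: 0.5
```

```bash
python3 - <<'E'
from H import *
to([-17,-110,112],DOWN)
E
```

```text
now case [  -2.7 -109.3  135.7] F [-0.6 -0.2  1.2] t 4.03 q [-0.34  0.19 -0.17  1.21  0.    0.54]
target world [ 510. -174.  112.] shift now-axes [ 1.42 -0.06  2.37]
turn [-0.    -0.     0.001] shift target-axes [ 1.43 -0.07  2.37]
```

Call:
{"fn": "step_arm", "kwargs": {
  "hand": [0, 0, 0, 0],
  "xyz": [
    [0.3, 0, 0.6],
    [0.3, 0, 0.6],
    [0.2, 0, 0.5],
    [0.1, 0, 0.4]
  ],
  "turn": [
    [0, 0, 0],
    [0, 0, 0],
    [0, 0, 0],
    [0, 0, 0]
  ]
}}

```text
time: 4.53
tool_pos: [514.2, -177.9, 115.1]
orientation: [[-0.634, 0.774, 0.0], [0.774, 0.634, -0.0], [-0.0, -0.0, -1.0]]
wrist_force: [0.5, -0.7, 1.5]
finger_gap: -0.1
finger_force: 0.3
```

Call:
{"fn": "step_arm", "kwargs": {
  "hand": [0, 0],
  "xyz": [
    [0, 0, 0.2],
    [0, 0, 0]
  ],
  "turn": [
    [0, 0, 0],
    [0, 0, 0]
  ]
}}

```text
time: 4.78
tool_pos: [514.2, -177.9, 113.1]
orientation: [[-0.634, 0.774, -0.0], [0.774, 0.634, 0.0], [0.0, -0.0, -1.0]]
wrist_force: [0.2, -0.5, 0.6]
finger_gap: 0.1
finger_force: 0.0
```

Call:
{"fn": "step_arm", "kwargs": {
  "hand": [0, 0, 0],
  "xyz": [
    [0, 0, 0.15],
    [0, 0, 0.1],
    [0, 0, 0]
  ],
  "turn": [
    [0, 0, 0],
    [0, 0, 0],
    [0, 0, 0]
  ]
}}

```text
time: 5.15
tool_pos: [514.3, -178.0, 110.8]
orientation: [[-0.633, 0.774, 0.0], [0.774, 0.633, -0.0], [-0.0, -0.0, -1.0]]
wrist_force: [0.2, 0.4, 0.1]
finger_gap: -0.1
finger_force: 0.0
```

Call:
{"fn": "step_arm", "kwargs": {
  "hand": [0, 0],
  "xyz": [
    [0, 0, 0.1],
    [0, 0, 0]
  ],
  "turn": [
    [0, 0, 0],
    [0, 0, 0]
  ]
}}

```text
time: 5.4
tool_pos: [514.3, -178.0, 109.7]
orientation: [[-0.633, 0.774, -0.0], [0.774, 0.633, -0.0], [-0.0, -0.0, -1.0]]
wrist_force: [-0.5, -0.4, -0.8]
finger_gap: 0.2
finger_force: 0.0
```

```bash
python3 - <<'E'
from H import *
to([-17,-110,112],DOWN)
a=cv2.resize(imaging.read_camera("scene")[115:235,225:345],None,fx=3.3,fy=3.3,interpolation=cv2.INTER_CUBIC)
b=cv2.resize(imaging.read_camera("top")[110:250,285:435],None,fx=2.8,fy=2.83,interpolation=cv2.INTER_CUBIC)[:396,:400]
cv2.imwrite("pics/s2.png",np.hstack([a,b]))
E
```

```text
now case [ -11.6 -109.4  109.7] F [-0.5 -0.4 -0.8] t 5.4 q [-0.33  0.19 -0.23  1.15 -0.    0.55]
target world [ 510. -174.  112.] shift now-axes [ 0.54 -0.06 -0.23]
turn [-0.     0.     0.001] shift target-axes [ 0.54 -0.06 -0.23]
```

View pics/s2.png

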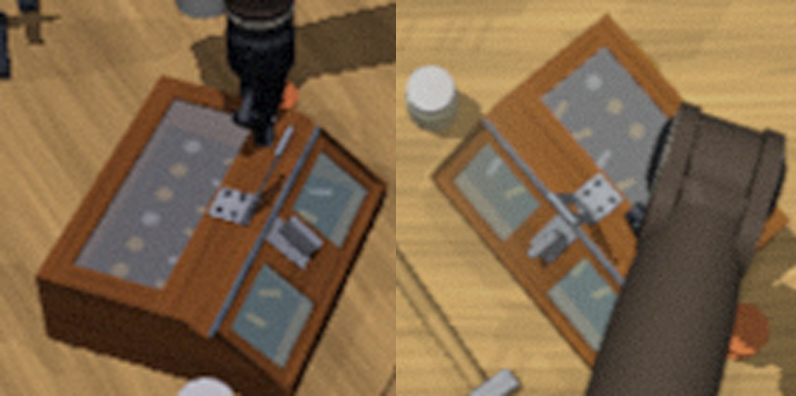

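The lid now lies about shut, the fingertip at (262,140) on the rail in the left view and the hasp still standing. I'll press on to the felt to confirm.

Call:
{"fn": "step_arm", "kwargs": {
  "hand": [0, 0],
  "xyz": [
    [0, 0, 0.1],
    [0, 0, 0]
  ],
  "turn": [
    [0, 0, 0],
    [0, 0, 0]
  ]
}}

```text
time: 5.75
tool_pos: [514.3, -178.0, 109.0]
orientation: [[-0.633, 0.774, 0.0], [0.774, 0.633, -0.0], [-0.0, 0.0, -1.0]]
wrist_force: [-0.3, -0.3, 3.1]
finger_gap: -0.0
finger_force: 1.2
```

Call:
{"fn": "step_arm", "kwargs": {
  "hand": [0, 0],
  "xyz": [
    [0, 0, 0.1],
    [0, 0, 0]
  ],
  "turn": [
    [0, 0, 0],
    [0, 0, 0]
  ]
}}

```text
time: 6.0
tool_pos: [514.4, -178.0, 108.9]
orientation: [[-0.633, 0.774, 0.001], [0.774, 0.633, -0.0], [-0.001, 0.001, -1.0]]
wrist_force: [-3.0, 1.1, 8.2]
finger_gap: 0.2
finger_force: 4.3
```

```bash
python3 - <<'E'
from H import *
to([-17,-110,112],DOWN)
E
```

```text
now case [ -11.5 -109.3  108.9] F [-3.   1.1  8.2] t 6.0 q [-0.33  0.19 -0.23  1.15 -0.    0.55]
target world [ 510. -174.  112.] shift now-axes [ 0.55 -0.07 -0.31]
turn [0.001 0.001 0.001] shift target-axes [ 0.55 -0.07 -0.31]
```

Call:
{"fn": "step_arm", "kwargs": {
  "hand": [0, 0, 0, 0, 0, 0, 0, 0],
  "xyz": [
    [0, 0, -0.5],
    [0, 0, -4],
    [0, 0, -5],
    [0, 0, -5],
    [0, 0, 0],
    [0, 0, 0],
    [0, 0, 0],
    [0, 0, 0]
  ],
  "turn": [
    [0, 0, 0],
    [0, 0, 0],
    [0, 0, 0],
    [0, 0, 0],
    [0, 0.166, 0],
    [0, 0.166, 0],
    [0, 0.166, 0],
    [0, 0.165, 0]
  ]
}}

```text
time: 7.0
tool_pos: [504.5, -169.8, 230.4]
orientation: [[-0.509, 0.779, -0.366], [0.621, 0.627, 0.47], [0.596, 0.012, -0.803]]
wrist_force: [-4.3, 4.3, -4.1]
finger_gap: 0.5
finger_force: 0.0
```

```bash
python3 - <<'E'
from H import *
to(HG-75*D+100*N,SLOPE)
c=imaging.calibration("scene")
for h in(1.6,1.7,1.87,2): print(h,[np.round(((proj(c,W(haspp(131,y,3,h,0),P))-[225,115])*3.3)) for y in (22,-22)])
E
```

```text
now case [ -24.1 -111.7  230.4] F [-4.3  4.3 -4.1] t 7.0 q [-0.47  0.62  0.48  2.02  0.26  0.34]
target world [581. -86. 241.] shift now-axes [ 1.93 11.17  0.28]
turn [ 0.013 -1.301 -0.008] shift target-axes [ 0.64 11.17 -1.84]
1.6 [array([305., 170.]), array([319., 142.])]
1.7 [array([295., 162.]), array([309., 134.])]
1.87 [array([276., 151.]), array([291., 123.])]
2 [array([262., 144.]), array([277., 117.])]
```

Turned the wrong way; reversing the rotation about tool y.

Call:
{"fn": "step_arm", "kwargs": {
  "hand": [0, 0, 0, 0, 0, 0, 0, 0, 0],
  "xyz": [
    [0, 0, 0],
    [0, 0, 0],
    [0, 0, 0],
    [0, 0, 0],
    [0, 0, 0],
    [0, 0, 0],
    [0, 0, 0],
    [0, 0, 0],
    [0, 0, 0]
  ],
  "turn": [
    [0, -0.163, 0],
    [0, -0.163, 0],
    [0, -0.163, 0],
    [0, -0.163, 0],
    [0, -0.163, 0],
    [0, -0.163, 0],
    [0, -0.163, 0],
    [0, -0.163, 0],
    [0, 0, 0]
  ]
}}

```text
time: 8.12
tool_pos: [499.5, -166.9, 227.9]
orientation: [[-0.494, 0.777, 0.392], [0.615, 0.63, -0.474], [-0.615, 0.007, -0.788]]
wrist_force: [0.0, 0.5, 0.6]
finger_gap: 0.1
finger_force: 0.0
```

```bash
python3 - <<'E'
from H import *
to(HG-75*D+100*N,SLOPE)
E
```

```text
now case [ -29.5 -113.8  227.9] F [0.  0.5 0.6] t 8.12 q [-0.07 -0.26 -0.58  0.76 -0.46  0.7 ]
target world [581. -86. 241.] shift now-axes [ 0.14 11.38 -1.67]
turn [ 0.003 -0.001 -0.007] shift target-axes [ 0.06 11.38 -1.7 ]
```

Call:
{"fn": "step_arm", "kwargs": {
  "hand": [0, 0, 0, 0, 0, 0],
  "xyz": [
    [0, 0, -1.7],
    [0, 3, 0],
    [0, 4, 0],
    [0, 3, 0],
    [0, 1.4, 0],
    [0, 0, 0]
  ],
  "turn": [
    [0, 0, 0],
    [0, 0, 0],
    [0, 0, 0],
    [0, 0, 0],
    [0, 0, 0],
    [0, 0, 0]
  ]
}}

```text
time: 8.88
tool_pos: [585.6, -89.0, 245.8]
orientation: [[-0.49, 0.778, 0.393], [0.616, 0.628, -0.476], [-0.617, 0.009, -0.787]]
wrist_force: [0.1, -0.2, -0.4]
finger_gap: -0.1
finger_force: 0.0
```

```bash
python3 - <<'E'
from H import *
to(HG-14*D+105*N,SLOPE)
a=cv2.resize(imaging.read_camera("scene")[95:235,225:365],None,fx=2.8,fy=2.8,interpolation=cv2.INTER_CUBIC)
b=cv2.resize(imaging.read_camera("wrist"),None,fx=.63,fy=.98)[:392]
cv2.imwrite("pics/s3.png",np.hstack([a,b]))
E
```

```text
now case [-35.3   2.2 245.8] F [ 0.1 -0.2 -0.4] t 8.88 q [ 0.11 -0.08 -0.38  0.86 -0.54  0.89]
target world [548. -47. 207.] shift now-axes [ 6.8  -0.29 -0.45]
turn [ 0.003  0.002 -0.011] shift target-axes [ 6.8  -0.22 -0.43]
```

View pics/s3.png

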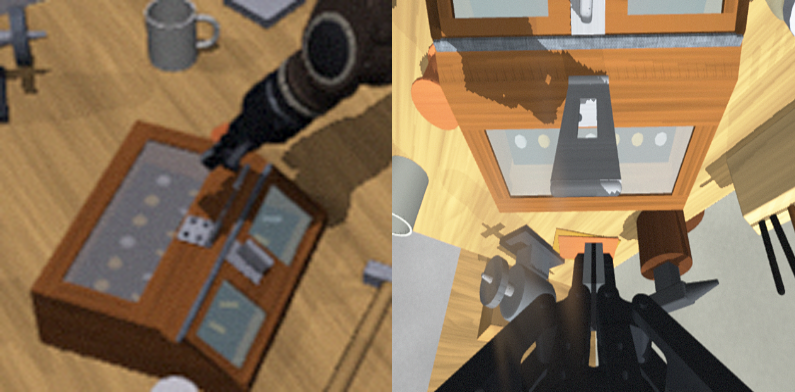

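Right half: the strap's tip at (587,190) lies just ahead of the closed fingers at (594,245), central to within a few mm. I'll push it over along the arc.

Call:
{"fn": "step_arm", "kwargs": {
  "hand": [0, 0, 0, 0, 0, 0, 0, 0],
  "xyz": [
    [1.5, -0.2, -0.1],
    [1.5, 0, -0.1],
    [1.5, 0, -0.1],
    [1.5, 0, -0.1],
    [0.8, 0, 0],
    [1.4, 0, 0],
    [1.4, 0, 0],
    [1.3, 0, 0]
  ],
  "turn": [
    [0, 0, 0],
    [0, 0, 0],
    [0, 0, 0],
    [0, 0, 0],
    [0, 0, 0],
    [0, 0, 0],
    [0, 0, 0],
    [0, 0, 0]
  ]
}}

```text
time: 9.98
tool_pos: [527.7, -20.6, 180.7]
orientation: [[-0.489, 0.778, 0.394], [0.615, 0.628, -0.477], [-0.618, 0.009, -0.786]]
wrist_force: [1.2, 0.9, 0.6]
finger_gap: 0.2
finger_force: 0.3
```

Call:
{"fn": "step_arm", "kwargs": {
  "hand": [0, 0, 0, 0, 0, 0],
  "xyz": [
    [1, 0, 0.45],
    [1, 0, 0.5],
    [0.9, 0, 0.7],
    [0.9, 0, 0.7],
    [0.75, 0, 0.8],
    [0.75, 0, 0.8]
  ],
  "turn": [
    [0, 0, 0],
    [0, 0, 0],
    [0, 0, 0],
    [0, 0, 0],
    [0, 0, 0],
    [0, 0, 0]
  ]
}}

```text
time: 10.72
tool_pos: [517.8, -7.5, 116.9]
orientation: [[-0.489, 0.779, 0.394], [0.616, 0.628, -0.477], [-0.618, 0.01, -0.786]]
wrist_force: [-0.2, 0.2, -0.4]
finger_gap: -0.3
finger_force: 0.2
```

```bash
python3 - <<'E'
from H import *
to(HG+91*D+46*N,SLOPE)
to(HG+101*D+3*N,SLOPE)
a=cv2.resize(imaging.read_camera("scene")[95:235,225:365],None,fx=2.8,fy=2.8,interpolation=cv2.INTER_CUBIC)
b=cv2.resize(imaging.read_camera("wrist"),None,fx=.63,fy=.98)[:392]
cv2.imwrite("pics/s4.png",np.hstack([a,b]))
E
```

```text
now case [-141.4    1.3  116.9] F [-0.2  0.2 -0.4] t 10.72 q [ 0.32 -0.07 -0.65  0.71 -0.61  1.13]
target world [519. -11.  96.] shift now-axes [ 1.01 -0.15  1.83]
turn [ 0.003  0.003 -0.011] shift target-axes [ 1.01 -0.13  1.83]
now case [-141.4    1.3  116.9] F [-0.2  0.2 -0.4] t 10.72 q [ 0.32 -0.07 -0.65  0.71 -0.61  1.13]
target world [531. -25.  56.] shift now-axes [ 2.03 -0.17  6.13]
turn [ 0.003  0.003 -0.011] shift target-axes [ 2.01 -0.13  6.13]
```

View pics/s4.png

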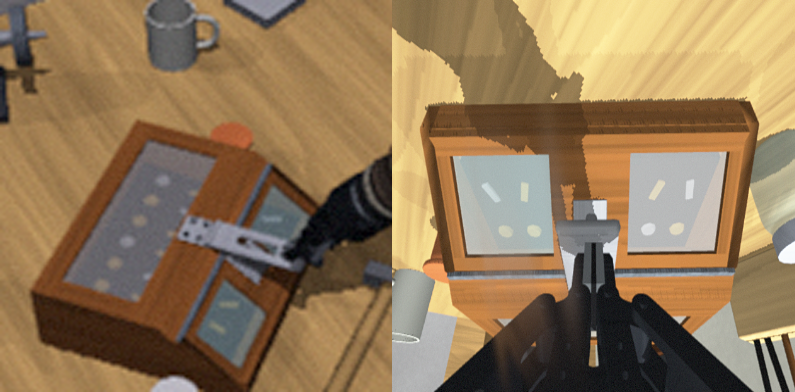

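The hasp is swinging down with the fingers on its tab, at (290,258) in the left half; its slot is heading over the staple. Continuing.

Call:
{"fn": "step_arm", "kwargs": {
  "hand": [0, 0, 0, 0, 0, 0, 0, 0],
  "xyz": [
    [0.5, -0.1, 0.9],
    [0.5, 0, 0.9],
    [0.35, 0, 1.05],
    [0.35, 0, 1.05],
    [0.15, 0, 0.7],
    [0.1, 0, 0.6],
    [0.05, 0, 0.5],
    [0, 0, 0]
  ],
  "turn": [
    [0, 0, 0],
    [0, 0, 0],
    [0, 0, 0],
    [0, 0, 0],
    [0, 0, 0],
    [0, 0, 0],
    [0, 0, 0],
    [0, 0, 0]
  ]
}}

```text
time: 11.82
tool_pos: [529.7, -23.1, 60.3]
orientation: [[-0.489, 0.779, 0.394], [0.616, 0.627, -0.477], [-0.618, 0.009, -0.786]]
wrist_force: [0.3, 0.1, -0.0]
finger_gap: 0.2
finger_force: 0.0
```

```bash
python3 - <<'E'
from H import *
to(HG+101*D+3*N,SLOPE)
E
```

```text
now case [-121.7    0.7   60.3] F [ 0.3  0.1 -0. ] t 11.82 q [ 0.28 -0.01 -0.74  0.54 -0.6   1.08]
target world [531. -25.  56.] shift now-axes [ 0.07 -0.07  0.46]
turn [ 0.003  0.003 -0.011] shift target-axes [ 0.07 -0.07  0.46]
```

Call:
{"fn": "step_arm", "kwargs": {
  "hand": [0, 0, 0],
  "xyz": [
    [0, 0, 0.3],
    [0, 0, 0.2],
    [0, 0, 0]
  ],
  "turn": [
    [0, 0, 0],
    [0, 0, 0],
    [0, 0, 0]
  ]
}}

```text
time: 12.2
tool_pos: [531.8, -25.3, 56.5]
orientation: [[-0.489, 0.778, 0.394], [0.616, 0.628, -0.477], [-0.618, 0.01, -0.786]]
wrist_force: [1.1, 0.7, -0.6]
finger_gap: -0.1
finger_force: 0.0
```

Call:
{"fn": "step_arm", "kwargs": {
  "hand": [0, 0],
  "xyz": [
    [0, 0, 0.15],
    [0, 0, 0]
  ],
  "turn": [
    [0, 0, 0],
    [0, 0, 0]
  ]
}}

```text
time: 12.45
tool_pos: [532.3, -26.0, 55.4]
orientation: [[-0.489, 0.778, 0.394], [0.616, 0.628, -0.477], [-0.618, 0.01, -0.786]]
wrist_force: [0.4, 0.5, 0.4]
finger_gap: 0.1
finger_force: 0.0
```

Call:
{"fn": "step_arm", "kwargs": {
  "hand": [0, 0],
  "xyz": [
    [0, 0, 0.15],
    [0, 0, 0]
  ],
  "turn": [
    [0, 0, 0],
    [0, 0, 0]
  ]
}}

```text
time: 12.7
tool_pos: [532.9, -26.7, 54.1]
orientation: [[-0.489, 0.778, 0.394], [0.616, 0.628, -0.477], [-0.618, 0.01, -0.786]]
wrist_force: [-0.4, 0.3, -1.0]
finger_gap: 0.4
finger_force: 0.0
```

Call:
{"fn": "step_arm", "kwargs": {
  "hand": [0, 0],
  "xyz": [
    [0, 0, 0.15],
    [0, 0, 0]
  ],
  "turn": [
    [0, 0, 0],
    [0, 0, 0]
  ]
}}

```text
time: 12.95
tool_pos: [533.5, -27.5, 53.0]
orientation: [[-0.489, 0.778, 0.394], [0.616, 0.628, -0.477], [-0.618, 0.01, -0.786]]
wrist_force: [-0.6, 0.4, 0.3]
finger_gap: 0.0
finger_force: 0.0
```

Call:
{"fn": "step_arm", "kwargs": {
  "hand": [0, 0],
  "xyz": [
    [0, 0, 0.1],
    [0, 0, 0]
  ],
  "turn": [
    [0, 0, 0],
    [0, 0, 0]
  ]
}}

```text
time: 13.2
tool_pos: [533.9, -27.9, 52.2]
orientation: [[-0.489, 0.778, 0.394], [0.616, 0.628, -0.477], [-0.618, 0.01, -0.786]]
wrist_force: [0.7, 0.3, 0.5]
finger_gap: 0.3
finger_force: 0.0
```

```bash
python3 - <<'E'
from H import *
to(HG+101*D+3*N,SLOPE)
a=cv2.resize(imaging.read_camera("scene")[150:220,270:340],None,fx=5.6,fy=5.6,interpolation=cv2.INTER_CUBIC)
b=cv2.resize(imaging.read_camera("wrist")[140:300,220:420],None,fx=2,fy=2.45)[:392]
cv2.imwrite("pics/s5.png",np.hstack([a,b]))
E
```

```text
now case [-115.4    0.8   52.2] F [0.7 0.3 0.5] t 13.2 q [ 0.26  0.   -0.75  0.51 -0.6   1.06]
target world [531. -25.  56.] shift now-axes [ 0.07 -0.08 -0.57]
turn [ 0.003  0.003 -0.011] shift target-axes [ 0.08 -0.08 -0.57]
```

View pics/s5.png

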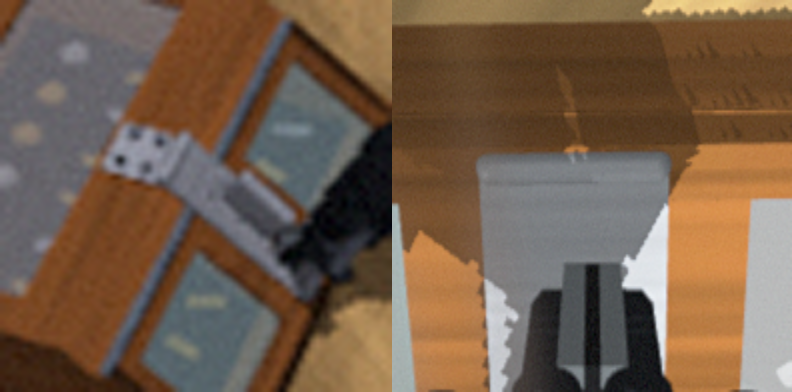

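Left half: the strap lies about flat, with the staple bar at (262,205) standing through the slot. In the right half the fingertips at (592,262) are some 4.5 mm to +y of the strap centre (573). I'll press on until I feel the stop.

Call:
{"fn": "step_arm", "kwargs": {
  "hand": [0, 0],
  "xyz": [
    [0, -0.4, 0.1],
    [0, 0, 0]
  ],
  "turn": [
    [0, 0, 0],
    [0, 0, 0]
  ]
}}

```text
time: 13.55
tool_pos: [530.8, -31.1, 51.3]
orientation: [[-0.489, 0.779, 0.394], [0.616, 0.628, -0.477], [-0.618, 0.009, -0.786]]
wrist_force: [-0.4, -0.3, -0.4]
finger_gap: -0.4
finger_force: 0.0
```

Call:
{"fn": "step_arm", "kwargs": {
  "hand": [0, 0],
  "xyz": [
    [0, 0, 0.1],
    [0, 0, 0]
  ],
  "turn": [
    [0, 0, 0],
    [0, 0, 0]
  ]
}}

```text
time: 13.8
tool_pos: [531.4, -31.4, 50.7]
orientation: [[-0.489, 0.778, 0.394], [0.615, 0.628, -0.477], [-0.618, 0.009, -0.786]]
wrist_force: [-3.7, 0.7, 2.8]
finger_gap: 0.1
finger_force: 2.0
```

Call:
{"fn": "step_arm", "kwargs": {
  "hand": [0, 0],
  "xyz": [
    [0, 0, 0.1],
    [0, 0, 0]
  ],
  "turn": [
    [0, 0, 0],
    [0, 0, 0]
  ]
}}

```text
time: 14.05
tool_pos: [531.6, -31.6, 50.4]
orientation: [[-0.489, 0.778, 0.394], [0.615, 0.628, -0.476], [-0.618, 0.009, -0.786]]
wrist_force: [-10.6, 5.1, 10.2]
finger_gap: 0.2
finger_force: 7.9
```

The strap is firmly down on its stop (about 15 N, well under the limit). Backing off and lining up over the bar.

Call:
{"fn": "step_arm", "kwargs": {
  "hand": [0, 0, 0, 0, 6, 6, 6],
  "xyz": [
    [0, 0, -0.5],
    [0, 0, -3],
    [0, 0, -3],
    [0, 0, -1.5],
    [-2, 0, 0],
    [-1.9, 0, 0],
    [0, 0, 0]
  ],
  "turn": [
    [0, 0, 0],
    [0, 0, 0],
    [0, 0, 0],
    [0, 0, 0],
    [0, 0, 0],
    [0, 0, 0],
    [0, 0, 0]
  ]
}}

```text
time: 14.92
tool_pos: [520.3, -17.9, 137.8]
orientation: [[-0.487, 0.779, 0.395], [0.617, 0.627, -0.476], [-0.619, 0.012, -0.785]]
wrist_force: [-0.3, 0.7, -0.2]
finger_gap: 54.2
finger_force: 0.0
```

```bash
python3 - <<'E'
from H import *
s=arm.read_state()
B=np.array([-35,0,112.])+62*D
to(B,SLOPE); c=imaging.calibration("wrist")
cv2.imwrite("pics/s6.png",cv2.resize(imaging.read_camera("wrist")[60:380,100:540],None,fx=1.8,fy=1.8))
pr=lambda X:(proj(c,X)-[100,60])*1.8
R=s["orientation"]; t=s["tool_pos"]
print("TCP",pr(t))
for k in (36,54,80): print(k,"ahead",pr(t+R@[0,0,k]),pr(t+R@[23,0,k]),pr(t+R@[0,22,k]))
E
```

```text
now case [-131.7   -3.4  137.8] F [-0.3  0.7 -0.2] t 14.93 q [ 0.3  -0.1  -0.63  0.74 -0.61  1.1 ]
target world [553. -53.  74.] shift now-axes [0.21 0.3  7.99]
turn [ 0.004  0.004 -0.014] shift target-axes [0.17 0.34 7.99]
TCP [396.78629275 370.31176941]
36 ahead [396.72658887 313.97546519] [396.71901571 247.44400967] [463.84889487 313.97109177]
54 ahead [396.70393411 292.59853599] [396.69618219 230.84138535] [458.43104558 292.5909912 ]
80 ahead [396.67697043 267.15573191] [396.66919084 211.21553237] [451.98292905 267.14521517]
```

View pics/s6.png

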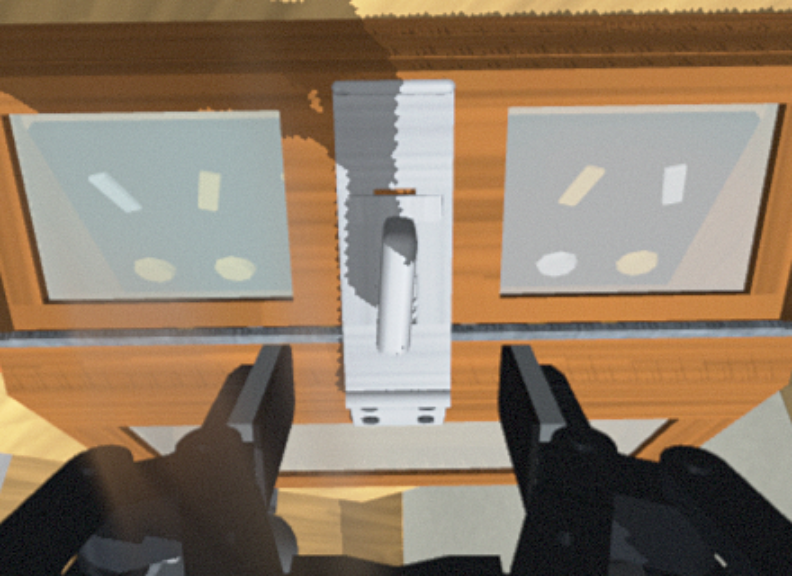

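The view shows the strap lying flat, with the bar standing through the slot from (403,225) to (396,352), its centre near (400,288). That's about 5 mm downslope and 1 mm to +y of the tool axis, at a turn of about 0.06. Descending around it.

Call:
{"fn": "step_arm", "kwargs": {
  "hand": [4.5, 4.5, 4.5, 4.5, 4.5, 4.5, 4.5],
  "xyz": [
    [0.5, 0.1, 0],
    [0, 0, 1.5],
    [0, 0, 1.5],
    [0, 0, 1.5],
    [0, 0, 1.5],
    [0, 0, 1.1],
    [0, 0, 0]
  ],
  "turn": [
    [0, 0, 0.03],
    [0, 0, 0.02],
    [0, 0, 0],
    [0, 0, 0],
    [0, 0, 0],
    [0, 0, 0],
    [0, 0, 0]
  ]
}}

```text
time: 15.85
tool_pos: [545.1, -48.0, 76.7]
orientation: [[-0.45, 0.802, 0.392], [0.646, 0.596, -0.477], [-0.616, 0.039, -0.787]]
wrist_force: [0.3, -0.2, 0.8]
finger_gap: 44.6
finger_force: 0.0
```

Call:
{"fn": "step_arm", "kwargs": {
  "hand": [3, 2.5, 2, 1.7, 1.5, 1.5, 1.5, 1.5],
  "xyz": [
    [0, 0, 0],
    [0, 0, 0],
    [0, 0, 0],
    [0, 0, 0],
    [0, 0, 0],
    [0, 0, 0],
    [0, 0, 0],
    [0, 0, 0]
  ],
  "turn": [
    [0, 0, 0],
    [0, 0, 0],
    [0, 0, 0],
    [0, 0, 0],
    [0, 0, 0],
    [0, 0, 0],
    [0, 0, 0],
    [0, 0, 0]
  ],
  "grip_force": 20
}}

```text
time: 16.85
tool_pos: [545.8, -47.9, 77.9]
orientation: [[-0.449, 0.802, 0.394], [0.646, 0.596, -0.477], [-0.617, 0.041, -0.786]]
wrist_force: [-0.7, -0.3, -0.4]
finger_gap: 15.2
finger_force: 0.0
```

Call:
{"fn": "step_arm", "kwargs": {
  "hand": [1.5, 1.5, 1.5],
  "xyz": [
    [0, 0, 0],
    [0, 0, 0],
    [0, 0, 0]
  ],
  "turn": [
    [0, 0, 0.12],
    [0, 0, 0.12],
    [0, 0, 0.12]
  ]
}}

```text
time: 17.23
tool_pos: [546.5, -47.4, 78.1]
orientation: [[-0.134, 0.909, 0.395], [0.817, 0.327, -0.475], [-0.561, 0.259, -0.786]]
wrist_force: [5.4, 1.2, -2.0]
finger_gap: 14.7
finger_force: 3.4
```

```bash
python3 - <<'E'
from H import *
s=arm.read_state(); print(s["orientation"].T@s["ft_torque"],s["orientation"].T@s["wrist_force"],s["finger_gap"],s["finger_force"],s["qpos"])
E
```

```text
[-0.51363684  0.85055326 -0.14134009] [1.38266506 4.76944225 3.14122562] 14.663437139480237 3.416301817051135 [ 0.21335452 -0.018938   -0.70697831  0.53443787 -0.58026959  1.41780814]
```

Call:
{"fn": "step_arm", "kwargs": {
  "hand": [1.5, 1.5, 1.5, 1.5],
  "xyz": [
    [0, 0.05, 0],
    [0, 0, 0],
    [0, 0, 0],
    [0, 0, 0]
  ],
  "turn": [
    [0, 0, 0.15],
    [0, 0, 0.15],
    [0, 0, 0.15],
    [0, 0, 0]
  ]
}}

```text
time: 17.73
tool_pos: [548.3, -46.9, 79.3]
orientation: [[0.273, 0.876, 0.397], [0.878, -0.058, -0.475], [-0.393, 0.479, -0.785]]
wrist_force: [6.7, -0.1, -0.6]
finger_gap: 14.9
finger_force: 2.7
```

```bash
python3 - <<'E'
from H import *
s=arm.read_state(); print(s["orientation"].T@s["ft_torque"],s["orientation"].T@s["wrist_force"],s["finger_gap"],s["finger_force"],s["qpos"])
E
```

```text
[-0.55629709  0.94977737 -0.04633562] [1.97745993 5.60614453 3.19393657] 14.899176750265955 2.747837898787111 [ 0.21362088 -0.01815405 -0.70433436  0.53356758 -0.58052953  1.86518839]
```

Call:
{"fn": "step_arm", "kwargs": {
  "hand": [1.5, 1.5, 1.5, 1.5],
  "xyz": [
    [0, 0.05, 0],
    [0, 0.05, 0],
    [0, 0, 0],
    [0, 0, 0]
  ],
  "turn": [
    [0, 0, 0.15],
    [0, 0, 0.15],
    [0, 0, 0.15],
    [0, 0, 0.1]
  ]
}}

```text
time: 18.23
tool_pos: [550.1, -47.4, 80.9]
orientation: [[0.693, 0.601, 0.399], [0.716, -0.51, -0.476], [-0.082, 0.616, -0.784]]
wrist_force: [8.3, -2.5, 0.8]
finger_gap: 15.2
finger_force: 3.6
```

```bash
python3 - <<'E'
from H import *
s=arm.read_state(); print(s["orientation"].T@s["ft_torque"],s["orientation"].T@s["wrist_force"],s["finger_gap"],s["finger_force"],s["qpos"]); print(Ro.from_matrix(SLOPE.T@s["orientation"]).as_rotvec())
E
```

```text
[-0.7353213   1.02314295 -0.06816432] [3.90179909 6.7491523  3.92173173] 15.151852843730357 3.55745040345937 [ 0.21266509 -0.01756695 -0.70107242  0.53356051 -0.58186206  2.4168647 ]
[-1.10506956e-02 -3.92074527e-04  1.42827816e+00]
```

Call:
{"fn": "step_arm", "kwargs": {
  "hand": [1.5, 1.5, 1.5],
  "xyz": [
    [0, 0.05, 0],
    [0, 0, 0],
    [0, 0, 0]
  ],
  "turn": [
    [0, 0, 0.1],
    [0, 0, 0.1],
    [0, 0, 0]
  ]
}}

```text
time: 18.6
tool_pos: [550.1, -47.9, 81.3]
orientation: [[0.797, 0.453, 0.398], [0.602, -0.64, -0.477], [0.039, 0.62, -0.783]]
wrist_force: [5.7, -1.3, 2.8]
finger_gap: 15.2
finger_force: 2.8
```

```bash
python3 - <<'E'
from H import *
s=arm.read_state(); print(s["orientation"].T@s["ft_torque"],s["orientation"].T@s["wrist_force"],s["finger_gap"],s["finger_force"],s["qpos"]); print(Ro.from_matrix(SLOPE.T@s["orientation"]).as_rotvec())
E
```

```text
[-0.45820785  0.78920582 -0.01138096] [3.87620958 5.18493665 0.73759283] 15.158164883971812 2.7649438561638817 [ 0.21179862 -0.01783816 -0.70045929  0.53439737 -0.58227285  2.61327671]
[-1.10654643e-02 -1.63008125e-04  1.62539775e+00]
```

Call:
{"fn": "step_arm", "kwargs": {
  "hand": [1.5, 1.5, 1.5],
  "xyz": [
    [0, 0, 0],
    [0, 0, 0],
    [0, 0, 0]
  ],
  "turn": [
    [0, 0, 0.07],
    [0, 0, 0.06],
    [0, 0, 0]
  ]
}}

```text
time: 18.98
tool_pos: [550.8, -48.0, 82.0]
orientation: [[0.849, 0.346, 0.4], [0.515, -0.712, -0.477], [0.12, 0.611, -0.783]]
wrist_force: [9.3, -3.6, 2.2]
finger_gap: 15.0
finger_force: 18.6
```

```bash
python3 - <<'E'
from H import *
s=arm.read_state(); print(s["orientation"].T@s["ft_torque"],s["orientation"].T@s["wrist_force"],s["finger_gap"],s["finger_force"],s["qpos"]); print(Ro.from_matrix(SLOPE.T@s["orientation"]).as_rotvec())
E
```

```text
[-0.83648505  1.23714878 -0.52793223] [6.28724388 7.09586516 3.68402685] 14.970518942735067 18.59907047239176 [ 0.21168203 -0.01785437 -0.69969364  0.53368453 -0.58307412  2.74183985]
[-1.28421383e-02  3.76068083e-05  1.75487114e+00]
```

The torque rose to 0.5 N m, so the bar is on its stop. Letting go and backing out.

Call:
{"fn": "step_arm", "kwargs": {
  "hand": [1.6, 2.5, 3.5, 4.5, 4.5, 4.5, 4.5, 4.5, 4.5, 4.5, 4.5],
  "xyz": [
    [0, 0, 0],
    [0, 0, 0],
    [0, 0, 0],
    [0, 0, 0],
    [0, 0, 0],
    [0, 0, 0],
    [0, 0, -1],
    [0, 0, -3],
    [0, 0, -3],
    [0, 0, -3],
    [0, 0, 0]
  ],
  "turn": [
    [0, 0, -0.1],
    [0, 0, 0],
    [0, 0, 0],
    [0, 0, 0],
    [0, 0, 0],
    [0, 0, 0],
    [0, 0, 0],
    [0, 0, 0],
    [0, 0, 0],
    [0, 0, 0],
    [0, 0, 0]
  ]
}}

```text
time: 20.35
tool_pos: [508.9, 0.9, 160.0]
orientation: [[0.809, 0.433, 0.398], [0.585, -0.657, -0.475], [0.056, 0.617, -0.785]]
wrist_force: [-0.4, 0.1, -0.6]
finger_gap: 45.0
finger_force: 0.0
```

```bash
python3 - <<'E'
from H import *
a=cv2.resize(imaging.read_camera("scene")[130:230,240:340],None,fx=3.5,fy=3.5,interpolation=cv2.INTER_CUBIC)
b=cv2.resize(imaging.read_camera("wrist")[50:400,:],None,fx=.7,fy=1)
cv2.imwrite("pics/s7.png",np.hstack([a,b]))
print(arm.read_state()["wrist_force"])
E
```

```text
[ 0.13826005  0.26990579 -0.18511231]
```

View pics/s7.png

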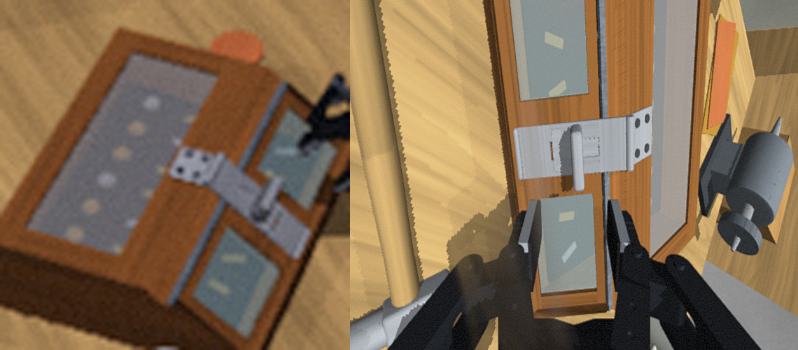

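The bar at (577,157) stands crosswise over the flat strap, the lid is shut, and the robot touches nothing. Handing in.

```bash
python3 -c "
from plant import arm
print(arm.job_done())"
```

```text
the job is handed in; nothing more can be done
None
```

The job is handed in at about 20 s: by the camera and force readings the lid is shut, the strap lies flat over the staple and the bar is turned crosswise to its stop, but the hand-in call returned no verdict.

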